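Clear and sort the espresso bar

TASK

Tidy the espresso bar by sorting the five mixed things: stand both used espresso cups in the blue washing-up tray, both barista tools (the tamper and the leveller) in the black tool tray, and the cocoa shaker in the empty bay of the wooden caddy. Set each one down upright and flat on the tray floor, well inside the walls, without dropping it, and leave the milk jug and the sugar jar where they stand.

Things in the scene. Friction and masses are not known exactly. Their poses are not given: they have to be found in the camera images.
- white_cup: White handleless ceramic espresso cup, open at the top, 60 mm high, 58 to 60 mm outside diameter from 12 mm above its foot to the rim, tapering below to a 46 mm foot, walls 4 mm, about 150 g. Loose. Origin: centre of its underside; z up along its axis, standing upright at the start; it is round, so its yaw does not matter.
- yellow_cup: Yellow handleless espresso cup, same shape as the white one: open at the top, 60 mm high, 58 to 60 mm outside diameter from 12 mm above its foot to the rim, 46 mm foot, walls 4 mm, about 150 g. Loose. Origin: centre of its underside; z up along its axis, standing upright at the start; it is round, so its yaw does not matter.
- tamper: Coffee tamper, a barista tool, standing on its base: steel disc base 58 mm in diameter and 22 mm high, steel neck 24 mm in diameter up to 44 mm, then a black knob handle 36 mm in diameter from 44 to 80 mm above its underside (edges rounded 6 mm); about 350 g. Loose. Origin: centre of its underside; z up along its axis, standing upright at the start; it is round, so its yaw does not matter.
- leveller: Coffee leveller (distributor), a barista tool: a squat round puck 42 mm high with a steel foot 52 mm in diameter and 14 mm high, and above it a red rim 58 mm in diameter from 14 to 42 mm, with a small steel disc in the middle of its red top; about 300 g. Loose. Origin: centre of its underside; z up along its axis, standing upright at the start; it is round, so its yaw does not matter.
- shaker: Cocoa shaker: steel cylinder 60 mm in diameter up to 68 mm, with a white plastic cap 62 mm in diameter from 68 to 76 mm narrowing to a top with small dark holes at 87 mm; about 200 g. Loose. Origin: centre of its underside; z up along its axis, standing upright at the start; it is round, so its yaw does not matter.
- wash_tray: Blue plastic washing-up tray with thin white ribs on its floor. Fixed. 140 (its x) by 220 mm (its y) outside, walls 5 mm thick and 16 mm high; floor 4 mm thick (things stand 4 mm above the counter). Origin: centre of its underside; z up. Empty at the start; inside 130 by 210 mm, room for both cups side by side along its y.
- tool_tray: Black rubber tool tray. Fixed. 140 (its x) by 220 mm (its y) outside, walls 5 mm thick and 16 mm high; floor 4 mm thick (things stand 4 mm above the counter). Origin: centre of its underside; z up. Empty at the start; inside 130 by 210 mm, room for both tools side by side along its y.
- caddy: Brown wooden condiment caddy. Fixed. 140 (its x) by 220 mm (its y) outside, walls 5 mm thick and 16 mm high; floor 4 mm thick (things stand 4 mm above the counter). Origin: centre of its underside; z up. A 16 mm high divider lies at y = +5 mm. The +y half is full: a rack of paper sachets, 52 mm high, y = +16 to +96 mm. The empty bay is the -y half: y = -105 to +2.5 mm, 130 mm along x, centre at x = 0, y = -51 mm.
- milk_jug: Steel milk jug, 80 mm in diameter, 90 mm high, handle on its -x side reaching 60 mm from its axis. Loose bystander: stays where it is. Origin: centre of its underside, z up.
- sugar_jar: Orange-amber sugar jar with a pale wooden lid and a round lid knob, 70 mm in diameter, 86 mm high. Loose bystander: stays where it is. Origin: centre of its underside, z up.
Not all that is in view belongs to the job. Leave any green or purple look-alike of the white_cup alone.

How it is judged (in metres and radians):
At the end, for the whole second after the job is handed in: In tray axes: cups in the blue tray (x within 45, y within 85 mm of centre), tamper and leveller in the black tray (42, 82), shaker in the caddy (x within 40, y -80 to -22); each on the floor (underside under 9 mm up), tilt below 0.12 rad, at rest; jug and jar within 20 mm of their start (x of white_cup in the frame of wash_tray between -0.045 and 0.045 m and y of white_cup in the frame of wash_tray between -0.085 and 0.085 m and z of white_cup in the frame of wash_tray between 0 and 0.009 m and angle between each of white_cup, yellow_cup, tamper, leveller, shaker's own z axis and vertical below 0.12 rad and linear speed of each of white_cup, yellow_cup, tamper, leveller, shaker below 0.02 m/s and x of yellow_cup in the frame of wash_tray between -0.045 and 0.045 m and y of yellow_cup in the frame of wash_tray between -0.085 and 0.085 m and z of yellow_cup in the frame of wash_tray between 0 and 0.009 m and x of tamper in the frame of tool_tray between -0.042 and 0.042 m and y of tamper in the frame of tool_tray between -0.082 and 0.082 m and z of tamper in the frame of tool_tray between 0 and 0.009 m and x of leveller in the frame of tool_tray between -0.042 and 0.042 m and y of leveller in the frame of tool_tray between -0.082 and 0.082 m and z of leveller in the frame of tool_tray between 0 and 0.009 m and x of shaker in the frame of caddy between -0.04 and 0.04 m and y of shaker in the frame of caddy between -0.08 and -0.022 m and z of shaker in the frame of caddy between 0 and 0.009 m and distance of each of milk_jug, sugar_jar from where it was at the start of the episode below 0.02 m); the robot touches nothing.
It fails at once if the milk jug or the sugar jar is moved more than 20 mm or tipped (distance of any of milk_jug, sugar_jar from where it was at the start of the episode above 0.02 m or angle between any of milk_jug, sugar_jar's own z axis and vertical above 0.25 rad).
It fails at once if one of the five things is dropped (it falls faster than 0.8 m/s with no finger on it, a fall of about 33 mm) ((linear speed of white_cup above 0.8 m/s and contact force between white_cup and the fingers below 0.01 N) or (linear speed of yellow_cup above 0.8 m/s and contact force between yellow_cup and the fingers below 0.01 N) or (linear speed of tamper above 0.8 m/s and contact force between tamper and the fingers below 0.01 N) or (linear speed of leveller above 0.8 m/s and contact force between leveller and the fingers below 0.01 N) or (linear speed of shaker above 0.8 m/s and contact force between shaker and the fingers below 0.01 N)).
It also fails if it takes over 122 s, if anything falls off the work surface, if the arm or the gripper's body presses on something with over 40 N, if the wrist force passes 120 N, or if a joint passes its speed limit or range.

ROBOT

A 6-joint arm with a two-finger parallel gripper is mounted at the origin on the work surface. World frame = base frame: x ahead of the robot, y to its left, z up, the work surface at z = 0. Lengths are in mm, angles in degrees, forces in N, time in s.
With the tool pointing down it reaches from about 300 to 850 mm from the base axis. Payload 4.2 kg.
Tool frame: the origin (TCP) lies at the very end of the fingers, on their centre line; the grasp point (between the pads) lies 19 mm behind it (env.grip_point_offset is the distance from the TCP to the grasp point, in mm); z points along the fingers, y is the line along which they close (so a half turn about z gives the same grasp; the last joint's range is limited). The gripper opens to 91 mm and grips with 3 to 60 N. Pads are 32 mm wide; open, the fingers measure 118 mm over their backs; the gripper's body (76 mm by 178 mm) begins 60 mm behind the grasp point.
Start: joints at [65.489, 18.312, 89.639, -0, 72.044, -1.146], TCP at [228.044, 527.863, 213.976] pointing down, gripper open.
Joint ranges: [-177.97, 177.97], [-48.28, 115.42], [12.27, 149.76], [-77.06, 257.06], [2.81, 150.46], [-146.56, 146.56]. Speed limits (degrees/s): [147.25, 147.25, 180, 180, 180, 180].

INTERFACE

Orientations are given as [roll, pitch, yaw] about the fixed x, y, z axes, in that order (R = Rz(yaw) Ry(pitch) Rx(roll)).
In Python, from workcell import env gives the robot as it stands. The module is installed in compiled form; this text tells all that it offers.
- The arm moves only by the tool arm_command, never from a script. Its argument "rows" is a list of rows, each an object with "delta_pos": the shift along the tool's x, y, z in mm, a list of three; "roll": the turn about the tool's z in units of 5 degrees (1.0 is 5 degrees); "jaw": the opening in per cent of the stroke, from 0 (shut) to 100 (fully open). A call has 1 to 20 rows; each row is the pose to reach, as a shift and turn from the pose commanded when the call began, along the tool's axes at that moment; what a row does not reach only later rows make up. A row lasts 1/12 s, in which the tool goes at most 41.7 mm and 7.16 degrees, less where a joint would pass 70% of its speed; a pose out of reach is approached as far as the arm can. A call with a gripper value outside its range is refused whole. The fingers move at their own pace and stop on an object; "squeeze" is the grip in N (left out, the last holds). Time passes only in rows, so rows that repeat a pose let the fingers close. It gives the time, the measured TCP pose, the force, the opening and the grip force at its end, in the units of the state.
- env.state(): the state, without advancing time (a new reading comes with each control period).
- env.grab_frame(name): name is "scene" or "top" or "wrist"; returns a dict with "img" (480x640x3 uint8, blue, green, red), "z_map" (480x640 float32, mm along the optical axis (not along the pixel's ray), 0 where there is no reading), "fov_y" (degrees; the focal length in pixels is half the picture's height over the tangent of half this angle, whatever the lens; pixels are square), "cx", "cy" (the principal point, pixels), "dist" ([k1, k2, p1, p2, k3] as OpenCV has them; the pictures are not rectified), "R" (3x3) and "t" (3): a world point X has camera coordinates R X + t; the wrist camera has in their place "T_tool_cam" (4x4, takes a point from camera to tool coordinates, whose origin is the TCP and whose axes are the flange's). Camera axes: x right, y down, z forward; pixel columns grow to the right and rows downward; lengths in mm; the calibration is good to about 2 mm. A picture is of the moment at which its call begins: read the wrist's pose just before it.
- env.job_done(): hands the job in; it is judged then, once.
The state is a dict: "time_s": time; "qpos": joint angles; "qvel": joint speeds; "effort": joint torques, N m; "ee_pos": TCP position; "ee_rot": TCP orientation; "force": force on the tool from outside, world axes, zero at the start; "torque": the same for the moment, N m; "gripper_width": finger opening in mm; "gripper_force": force on a finger pad.
Only numpy, scipy, OpenCV 4.12 (cv2) and the standard library are available. Lean on these libraries where they do the work, as an engineer would, in place of code of your own. Each camera call takes 0.05 s, during which the arm holds its last target. There are 200 camera calls.

## Working session

There is one attempt and no reset: what is moved stays moved. The work goes in short steps, Python scripts to look and compute and a tool call to move; the robot and the scene stay as the last step left them, time stands still between calls to the robot, and variables do not carry over. Pictures are saved under pics/ and viewed, at most 14 in all, crops included, and the job is handed in when it is done.

Besides the shell and the picture viewer there is one more tool, called as name(argument=value, ...), one argument or row to a line, values as JSON. arm_command: Moves the arm, as the interface text tells. Its arguments: {"type":"object","properties":{"rows":{"type":"array"},"squeeze":{"type":"number"}},"required":["rows"]}

```bash
mkdir -p pics; cat > h.py <<'E'
import numpy as np, cv2
from workcell import env
def cam(name):
    s=env.state(); f=env.grab_frame(name)
    h=f["img"].shape[0]; fl=h/2/np.tan(np.radians(f["fov_y"])/2)
    f["K"]=np.array([[fl,0,f["cx"]],[0,fl,f["cy"]],[0,0,1]]); f["s"]=s
    if name=="wrist":
        from scipy.spatial.transform import Rotation as Ro
        T=np.eye(4);T[:3,:3]=Ro.from_euler("xyz",s["ee_rot"],degrees=True).as_matrix();T[:3,3]=s["ee_pos"]
        M=np.linalg.inv(T@np.array(f["T_tool_cam"])); f["R"],f["t"]=M[:3,:3],M[:3,3]
    return f
def rays(f,px):
    u=cv2.undistortPoints(np.array(px,float).reshape(-1,1,2),f["K"],np.array(f["dist"],float)).reshape(-1,2)
    return np.c_[u,np.ones(len(u))]
def plane(f,px,z):
    R=np.array(f["R"]);t=np.array(f["t"]); d=rays(f,px)@R; c=-R.T@t
    return c+d*((z-c[2])/d[:,2])[:,None]
def cloud(f):
    v,u=np.mgrid[0:480,0:640]; r=rays(f,np.c_[u.ravel(),v.ravel()]); zz=f["z_map"].ravel()[:,None]
    return ((r*zz-np.array(f["t"]))@np.array(f["R"])).reshape(480,640,3)
E
python3 - <<'E'
from h import *
print(env.state())
for n in("top","scene"):
    f=cam(n); cv2.imwrite(f"pics/{n}0.png",f["img"]); np.savez(f"{n}0.npz",**{k:v for k,v in f.items() if k!="s"})
    print(n,f["fov_y"],f["dist"],np.array(f["R"]).round(2).tolist(),(-np.array(f["R"]).T@f["t"]).round())
E
```

```text
{'time_s': 0.0, 'qpos': array([ 6.54870959e+01,  1.83535062e+01,  8.97053347e+01,  2.26614832e-04,
        7.20429275e+01, -1.14341381e+00]), 'qvel': array([ 0.04184402, -0.0039028 ,  0.02295223, -0.02947558, -0.02434501,
        0.02468538]), 'effort': array([ 3.78230188e-04, -4.12463307e+01, -2.31979269e+01,  7.27508054e-02,
        4.56269877e-02, -1.33618942e-04]), 'ee_pos': array([227.85095091, 527.39571308, 213.10883292]), 'ee_rot': array([-1.79898256e+02, -2.24619762e-03,  1.56630438e+02]), 'force': array([-0.20874099, -0.11498959,  0.08379467]), 'torque': array([ 0.03741618, -0.01723864, -0.03848638]), 'gripper_force': 0.0, 'gripper_width': 91.35611830843081}
top 43.0599635572097 [0.0187788 0.        0.        0.        0.       ] [[0.01, -1.0, -0.0], [-1.0, -0.01, -0.05], [0.05, 0.0, -1.0]] [ 399.    9. 1476.]
scene 42.58139933622449 [-0.0639075  0.         0.         0.         0.       ] [[0.85, 0.53, -0.02], [0.31, -0.53, -0.79], [-0.43, 0.66, -0.62]] [1020. -845.  828.]
```

View pics/top0.png

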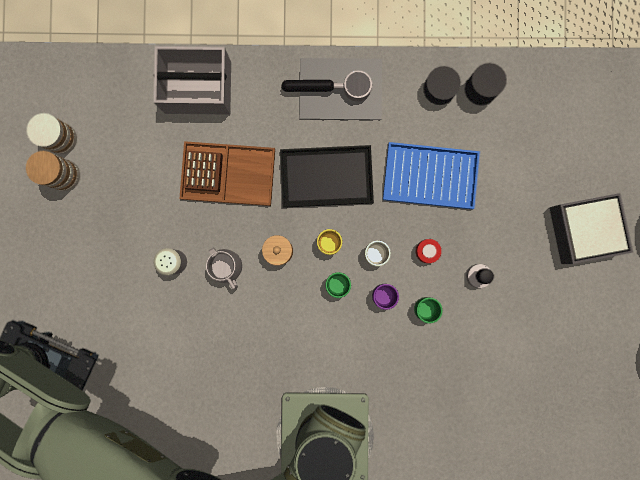

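View pics/scene0.png

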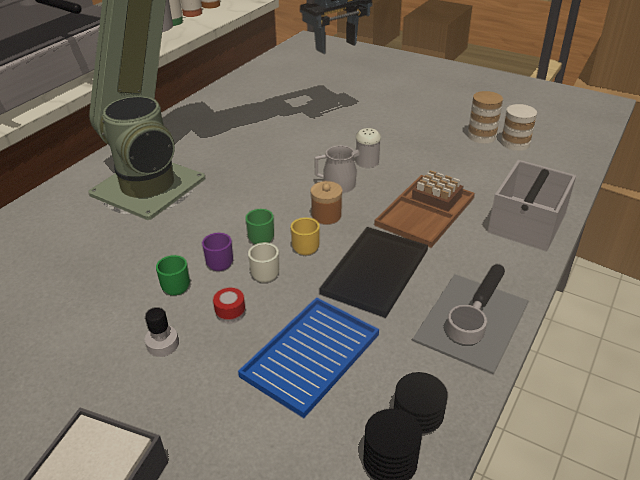

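The top view shows the white cup at (377,253), the yellow cup at (329,242), the leveller at (428,251), the tamper at (481,277) and the shaker at (168,262). The jug is at (222,266) and the jar at (277,250). The caddy is at (227,174), the black tray at (326,176) and the blue tray at (431,176).

White-cup candidates are the white one (377,253), green ones (338,285) and (428,310), and a purple one (385,296). Only (377,253) is white, so I'll confirm it in a crop.

```bash
python3 - <<'E'
from h import *
F={n:dict(np.load(f"{n}0.npz",allow_pickle=True)) for n in("top","scene")}
f=F["top"];P=cloud(f);Q=np.vstack([cloud(F[n]).reshape(-1,3)[F[n]["z_map"].ravel()>0] for n in F])
g={"white":(377,253),"yellow":(329,242),"tamper":(481,277),"lev":(428,251),"shaker":(168,262),"jug":(222,266),"jar":(277,250),"green":(338,285),"green2":(428,310),"purple":(385,296)}
for k,(u,v) in g.items():
    w=P[v-26:v+27,u-26:u+27].reshape(-1,3); c=plane(f,[(u,v)],50)[0]
    w=w[(np.hypot(*(w-c)[:,:2].T)<50)&(w[:,2]>12)]
    h=np.percentile(w[:,2],98); r=w[w[:,2]>h-8]
    c1,rad=cv2.minEnclosingCircle(r[:,:2].astype(np.float32))
    out=[k,round(float(h),1),np.round(c1,1),round(rad,1)]
    # scene view
    S=cloud(F["scene"]).reshape(-1,3); s=S[(np.hypot(*(S[:,:2]-c1).T)<50)&(S[:,2]>h-8)&(S[:,2]<h+5)]
    if len(s)>5: c2,r2=cv2.minEnclosingCircle(s[:,:2].astype(np.float32)); out+=["scene",np.round(c2,1),round(r2,1)]
    print(*out)
for k,(u,v) in {"caddy":(227,174),"tool":(326,176),"wash":(431,176)}.items():
    w=P[v-45:v+46,u-60:u+61].reshape(-1,3)
    c0=plane(f,[(u,v)],10)[0]
    d=w-c0; m=(w[:,2]>10)&(w[:,2]<22)&(abs(d[:,0])<100)&(abs(d[:,1])<(118))
    print(k,np.median(w[:,2]),cv2.minAreaRect(w[m][:,:2].astype(np.float32)))
i=f["img"][205:335,300:520]; cv2.imwrite("pics/crop.png",cv2.resize(i,None,fx=3.5,fy=3.5,interpolation=cv2.INTER_CUBIC))
# tray outline by colour
hsv=cv2.cvtColor(f["img"],cv2.COLOR_BGR2HSV)
for k,lo,hi,(u,v) in(("wash",(100,120,40),(125,255,255),(431,176)),("tool",(0,0,0),(180,255,50),(326,176)),("caddy",(3,90,40),(20,255,220),(227,174))):
    m=np.zeros((480,640),np.uint8); m[v-42:v+43,u-56:u+57]=cv2.inRange(hsv,lo,hi)[v-42:v+43,u-56:u+57]
    m=cv2.morphologyEx(m,cv2.MORPH_OPEN,np.ones((3,3)))
    px=np.argwhere(m>0)[:,::-1]
    box=cv2.minAreaRect(plane(f,px,16)[:,:2].astype(np.float32)); print(k,"colour",box)
E
```

```text
white 66.5 [ 436.9 -118.4] 29.9 scene [ 438.1 -121.6] 31.0
yellow 66.6 [462.5  -6. ] 29.8 scene [463.7  -9.7] 30.7
tamper 85.2 [ 386.9 -364.6] 17.4 scene [ 387.4 -366.8] 18.7
lev 50.0 [ 445.4 -240.5] 28.8 scene [ 447.1 -243.8] 28.0
shaker 91.5 [410.2 366. ] 28.6 scene [414.  363.7] 25.6
jug 94.9 [399.3 242.9] 46.6 scene [407.6 242.8] 38.6
jar 85.8 [441.4 114.5] 33.5 scene [443.3 109.7] 9.4
green 66.2 [362.  -27.4] 29.8 scene [363.5 -29.7] 31.5
green2 65.6 [ 306.7 -239.3] 29.7 scene [ 308.3 -240.1] 31.2
purple 65.8 [ 336.7 -138.6] 29.8 scene [ 339.1 -141. ] 30.8
caddy 3.799174413030027 ((638.8209838867188, 241.78457641601562), (220.6319580078125, 165.75633239746094), 86.78714752197266)
tool 3.6039165069614185 ((628.0052490234375, 1.7850723266601562), (229.07798767089844, 193.3318634033203), 88.66031646728516)
wash 3.4938806921676937 ((622.5814208984375, -250.530517578125), (174.95933532714844, 234.2306365966797), 1.456870436668396)
wash colour ((626.9032592773438, -249.78219604492188), (219.90451049804688, 141.3770751953125), 84.7219467163086)
tool colour ((621.862060546875, 2.32958984375), (141.0500030517578, 218.8597869873047), 3.3938169479370117)
caddy colour ((625.9609985351562, 241.93777465820312), (221.18275451660156, 141.95668029785156), 86.55079650878906)
```

View pics/crop.png

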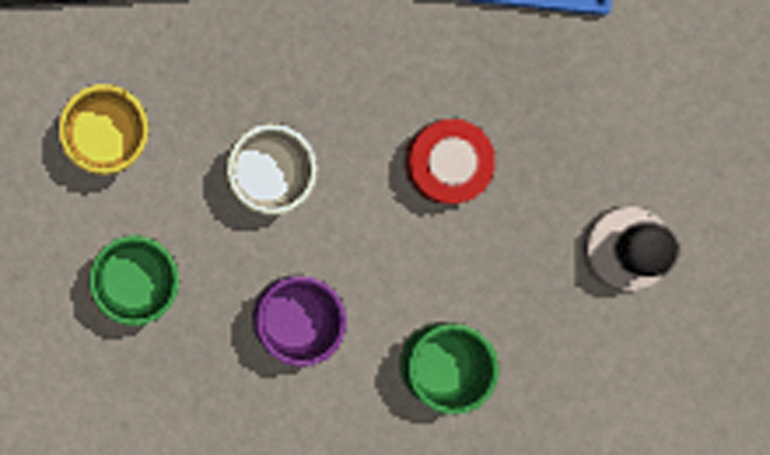

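The crop shows one white cup at (377,253). Its neighbours are two green look-alikes and one purple, so the white one is the target. First I move above the shaker and turn the fingers to close along world x.

arm_command(
  rows=[
    {"delta_pos":[-233,-77,54],"roll":13.33,"jaw":100},
    {"delta_pos":[-233,-77,54],"roll":13.33,"jaw":100},
    {"delta_pos":[-233,-77,54],"roll":13.33,"jaw":100},
    {"delta_pos":[-233,-77,54],"roll":13.33,"jaw":100},
    {"delta_pos":[-233,-77,54],"roll":13.33,"jaw":100},
    {"delta_pos":[-233,-77,54],"roll":13.33,"jaw":100},
    {"delta_pos":[-233,-77,54],"roll":13.33,"jaw":100},
    {"delta_pos":[-233,-77,54],"roll":13.33,"jaw":100},
    {"delta_pos":[-233,-77,54],"roll":13.33,"jaw":100},
    {"delta_pos":[-233,-77,54],"roll":13.33,"jaw":100},
    {"delta_pos":[-233,-77,54],"roll":13.33,"jaw":100},
    {"delta_pos":[-233,-77,54],"roll":13.33,"jaw":100},
    {"delta_pos":[-233,-77,54],"roll":13.33,"jaw":100},
    {"delta_pos":[-233,-77,54],"roll":13.33,"jaw":100},
  ],
  squeeze=20,
)

```text
time_s: 1.27
ee_pos: [411.2, 364.8, 159.9]
ee_rot: [-180.0, 0.0, 90.0]
force: [-0.4, -0.1, -0.6]
gripper_width: 91.5
gripper_force: 0.0
```

```bash
python3 - <<'E'
from h import *
f=cam("wrist"); cv2.imwrite("pics/w1.png",f["img"]); P=cloud(f); w=P[(f["z_map"]>0)&(P[...,2]>60)&(P[...,2]<110)]
w=w[np.hypot(*(w[:,:2]-[411,365]).T)<45]
print(len(w),cv2.minEnclosingCircle(w[:,:2].astype(np.float32)),f["s"]["ee_pos"],f["s"]["ee_rot"])
E
```

```text
5443 ((411.3226013183594, 366.84130859375), 30.963184356689453) [411.24289779 364.8013527  159.86192175] [-1.79991895e+02  6.39312170e-03  9.00397469e+01]
```

View pics/w1.png

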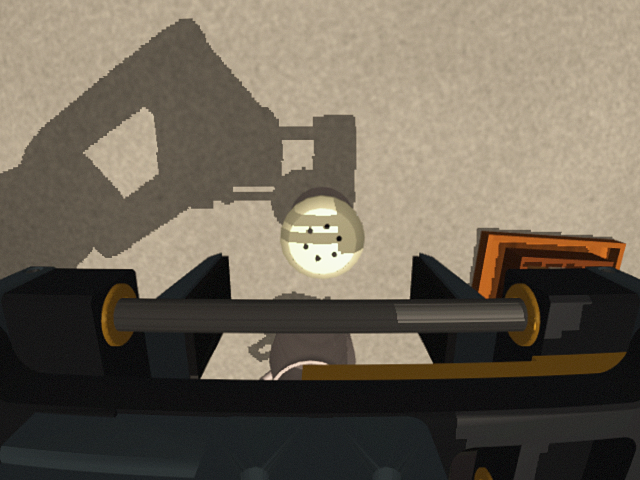

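The wrist view shows the shaker at (322,237), midway between the fingers, and its centre fits (411,366). Descend and grip.

arm_command(
  rows=[
    {"delta_pos":[1,0,40],"roll":0,"jaw":100},
    {"delta_pos":[1,0,80],"roll":0,"jaw":100},
    {"delta_pos":[1,0,115],"roll":0,"jaw":100},
    {"delta_pos":[1,0,130],"roll":0,"jaw":100},
    {"delta_pos":[1,0,130],"roll":0,"jaw":100},
    {"delta_pos":[1,0,130],"roll":0,"jaw":50},
    {"delta_pos":[1,0,130],"roll":0,"jaw":50},
    {"delta_pos":[1,0,130],"roll":0,"jaw":50},
    {"delta_pos":[1,0,130],"roll":0,"jaw":50},
    {"delta_pos":[1,0,130],"roll":0,"jaw":50},
    {"delta_pos":[1,0,130],"roll":0,"jaw":50},
  ],
  squeeze=25,
)

```text
time_s: 2.23
ee_pos: [412.3, 366.4, 31.3]
ee_rot: [179.9, -0.1, 90.0]
force: [1.8, 0.6, 3.7]
gripper_width: 60.9
gripper_force: 25.0
```

arm_command(
  rows=[
    {"delta_pos":[0,0,-30],"roll":0,"jaw":50},
    {"delta_pos":[0,0,-70],"roll":0,"jaw":50},
    {"delta_pos":[0,0,-105],"roll":0,"jaw":50},
    {"delta_pos":[-15,18,-105],"roll":0,"jaw":50},
    {"delta_pos":[-40,48,-105],"roll":0,"jaw":50},
    {"delta_pos":[-65,78,-105],"roll":0,"jaw":50},
    {"delta_pos":[-90,108,-105],"roll":0,"jaw":50},
    {"delta_pos":[-115,138,-105],"roll":0,"jaw":50},
    {"delta_pos":[-140,168,-105],"roll":0,"jaw":50},
    {"delta_pos":[-165,198,-105],"roll":0,"jaw":50},
    {"delta_pos":[-175,211,-105],"roll":0,"jaw":50},
    {"delta_pos":[-175,211,-75],"roll":0,"jaw":50},
    {"delta_pos":[-175,211,-45],"roll":0,"jaw":50},
    {"delta_pos":[-175,211,-20],"roll":0,"jaw":50},
    {"delta_pos":[-175,211,-15],"roll":0,"jaw":50},
    {"delta_pos":[-175,211,-15],"roll":0,"jaw":50},
  ],
)

```text
time_s: 3.57
ee_pos: [620.3, 190.4, 42.6]
ee_rot: [-179.7, 0.1, 90.0]
force: [-0.7, 0.2, -2.9]
gripper_width: 60.4
gripper_force: 25.0
```

arm_command(
  rows=[
    {"delta_pos":[0,2,4],"roll":0,"jaw":50},
    {"delta_pos":[0,2,7],"roll":0,"jaw":50},
    {"delta_pos":[0,2,9],"roll":0,"jaw":50},
    {"delta_pos":[0,2,9],"roll":0,"jaw":50},
  ],
)

```text
time_s: 3.9
ee_pos: [624.7, 191.0, 36.7]
ee_rot: [179.9, -0.0, 90.0]
force: [-0.8, -0.0, -2.7]
gripper_width: 60.6
gripper_force: 25.0
```

```bash
python3 - <<'E'
from h import *
for i in range(2): s=env.state(); print(s["time_s"],s["ee_pos"].round(1),s["force"].round(1)); f=cam("wrist")
P=cloud(f);cv2.imwrite("pics/w2.png",f["img"])
E
```

```text
3.9 [624.7 191.   36.7] [-0.8 -0.  -2.7]
3.95 [624.7 191.   36.8] [-0.8  0.8 -3.1]
```

View pics/w2.png

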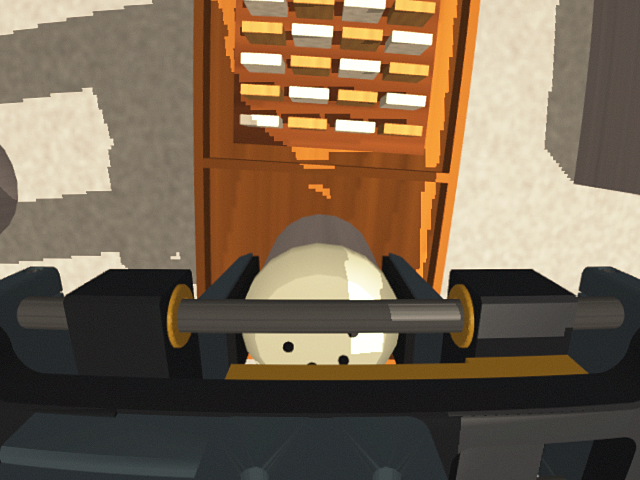

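The shaker at (320,300) is over the empty bay, centred between the walls. It should be about 1–2 mm above the floor, so I lower it, release and rise.

arm_command(
  rows=[
    {"delta_pos":[0,0,1],"roll":0,"jaw":50},
    {"delta_pos":[0,0,2],"roll":0,"jaw":50},
    {"delta_pos":[0,0,2],"roll":0,"jaw":50},
  ],
)

```text
time_s: 4.25
ee_pos: [624.9, 190.8, 35.3]
ee_rot: [179.9, -0.0, 90.0]
force: [-0.8, -0.4, 4.1]
gripper_width: 60.8
gripper_force: 25.0
```

arm_command(
  rows=[
    {"delta_pos":[0,0,2],"roll":0,"jaw":100},
    {"delta_pos":[0,0,2],"roll":0,"jaw":100},
    {"delta_pos":[0,0,2],"roll":0,"jaw":100},
    {"delta_pos":[0,0,2],"roll":0,"jaw":100},
    {"delta_pos":[0,0,2],"roll":0,"jaw":100},
    {"delta_pos":[0,0,-20],"roll":0,"jaw":100},
    {"delta_pos":[0,0,-60],"roll":0,"jaw":100},
    {"delta_pos":[0,0,-95],"roll":0,"jaw":100},
    {"delta_pos":[-20,-16,-100],"roll":0,"jaw":100},
    {"delta_pos":[-199,-162,-100],"roll":0,"jaw":100},
    {"delta_pos":[-199,-162,-100],"roll":0,"jaw":100},
    {"delta_pos":[-199,-162,-100],"roll":0,"jaw":100},
    {"delta_pos":[-199,-162,-100],"roll":0,"jaw":100},
    {"delta_pos":[-199,-162,-100],"roll":0,"jaw":100},
    {"delta_pos":[-199,-162,-100],"roll":0,"jaw":100},
    {"delta_pos":[-199,-162,-100],"roll":0,"jaw":100},
    {"delta_pos":[-199,-162,-100],"roll":0,"jaw":100},
  ],
)

```text
time_s: 5.67
ee_pos: [462.0, -8.9, 134.3]
ee_rot: [179.9, -0.0, 89.9]
force: [0.0, 0.5, -1.1]
gripper_width: 91.2
gripper_force: 0.0
```

```bash
cat >> h.py <<'E'
def fit(f,c,zlo,zhi,r=42):
    P=cloud(f); w=P[(f["z_map"]>0)&(P[...,2]>zlo)&(P[...,2]<zhi)]; w=w[np.hypot(*(w[:,:2]-c).T)<r]
    return (len(w),)+cv2.minEnclosingCircle(w[:,:2].astype(np.float32)) if len(w)>3 else None
E
python3 - <<'E'
from h import *
f=cam("wrist"); print("yellow",fit(f,[463,-8],45,75),f["s"]["ee_pos"])
f=cam("top"); print("shaker",fit(f,[625,191],70,105))
E
```

```text
yellow (2005, (461.6160888671875, -6.908724784851074), 30.066818237304688) [462.03554534  -8.89035407 134.32575295]
shaker (564, (624.3986206054688, 192.12474060058594), 31.580074310302734)
```

arm_command(
  rows=[
    {"delta_pos":[2,0,40],"roll":0,"jaw":100},
    {"delta_pos":[2,0,80],"roll":0,"jaw":100},
    {"delta_pos":[2,0,105],"roll":0,"jaw":100},
    {"delta_pos":[2,0,113],"roll":0,"jaw":100},
    {"delta_pos":[2,0,113],"roll":0,"jaw":100},
    {"delta_pos":[2,0,113],"roll":0,"jaw":50},
    {"delta_pos":[2,0,113],"roll":0,"jaw":50},
    {"delta_pos":[2,0,113],"roll":0,"jaw":50},
    {"delta_pos":[2,0,113],"roll":0,"jaw":50},
    {"delta_pos":[2,0,113],"roll":0,"jaw":50},
    {"delta_pos":[2,0,113],"roll":0,"jaw":50},
  ],
)

```text
time_s: 6.68
ee_pos: [462.9, -6.3, 21.9]
ee_rot: [179.9, -0.0, 90.0]
force: [-0.8, 0.4, 5.6]
gripper_width: 58.9
gripper_force: 25.0
```

arm_command(
  rows=[
    {"delta_pos":[0,0,-30],"roll":0,"jaw":50},
    {"delta_pos":[0,0,-65],"roll":0,"jaw":50},
    {"delta_pos":[0,0,-85],"roll":0,"jaw":50},
    {"delta_pos":[-18,15,-90],"roll":0,"jaw":50},
    {"delta_pos":[-46,39,-90],"roll":0,"jaw":50},
    {"delta_pos":[-75,63,-90],"roll":0,"jaw":50},
    {"delta_pos":[-104,88,-90],"roll":0,"jaw":50},
    {"delta_pos":[-133,113,-90],"roll":0,"jaw":50},
    {"delta_pos":[-162,137,-90],"roll":0,"jaw":50},
    {"delta_pos":[-185,157,-90],"roll":0,"jaw":50},
    {"delta_pos":[-198,168,-90],"roll":0,"jaw":50},
    {"delta_pos":[-198,168,-65],"roll":0,"jaw":50},
    {"delta_pos":[-198,168,-35],"roll":0,"jaw":50},
    {"delta_pos":[-198,168,-14],"roll":0,"jaw":50},
    {"delta_pos":[-198,168,-10],"roll":0,"jaw":50},
    {"delta_pos":[-198,168,-7],"roll":0,"jaw":50},
    {"delta_pos":[-198,168,-7],"roll":0,"jaw":50},
    {"delta_pos":[-198,168,-7],"roll":0,"jaw":50},
  ],
)

```text
time_s: 8.18
ee_pos: [631.3, -204.5, 29.4]
ee_rot: [179.8, 0.0, 90.0]
force: [-0.0, -0.7, -1.5]
gripper_width: 58.5
gripper_force: 25.0
```

arm_command(
  rows=[
    {"delta_pos":[0,0,1.5],"roll":0,"jaw":50},
    {"delta_pos":[0,0,3],"roll":0,"jaw":50},
    {"delta_pos":[0,0,3.5],"roll":0,"jaw":50},
    {"delta_pos":[0,0,3.5],"roll":0,"jaw":50},
  ],
)

```text
time_s: 8.52
ee_pos: [631.0, -204.5, 25.9]
ee_rot: [179.9, 0.0, 90.0]
force: [-0.4, 0.1, 3.4]
gripper_width: 58.7
gripper_force: 25.0
```

arm_command(
  rows=[
    {"delta_pos":[0,0,3.5],"roll":0,"jaw":100},
    {"delta_pos":[0,0,3.5],"roll":0,"jaw":100},
    {"delta_pos":[0,0,3.5],"roll":0,"jaw":100},
    {"delta_pos":[0,0,3.5],"roll":0,"jaw":100},
    {"delta_pos":[0,0,3.5],"roll":0,"jaw":100},
    {"delta_pos":[0,0,-20],"roll":0,"jaw":100},
    {"delta_pos":[0,0,-60],"roll":0,"jaw":100},
    {"delta_pos":[0,0,-95],"roll":0,"jaw":100},
    {"delta_pos":[10,-20,-108],"roll":0,"jaw":100},
    {"delta_pos":[85,-194,-108],"roll":0,"jaw":100},
    {"delta_pos":[85,-194,-108],"roll":0,"jaw":100},
    {"delta_pos":[85,-194,-108],"roll":0,"jaw":100},
    {"delta_pos":[85,-194,-108],"roll":0,"jaw":100},
    {"delta_pos":[85,-194,-108],"roll":0,"jaw":100},
    {"delta_pos":[85,-194,-108],"roll":0,"jaw":100},
    {"delta_pos":[85,-194,-108],"roll":0,"jaw":100},
  ],
)

```text
time_s: 9.85
ee_pos: [435.9, -119.0, 133.0]
ee_rot: [179.9, 0.0, 90.0]
force: [1.0, 0.2, 0.2]
gripper_width: 91.1
gripper_force: 0.0
```

```bash
python3 - <<'E'
from h import *
f=cam("wrist"); print("white",fit(f,[437,-120],45,75),f["s"]["ee_pos"])
f=cam("top"); print("yellow",fit(f,[631,-205],45,80))
E
```

```text
white (2041, (436.1810302734375, -119.20413970947266), 29.91042709350586) [ 435.89537545 -118.97578461  132.99775062]
yellow (204, (630.4442138671875, -203.48965454101562), 30.317424774169922)
```

arm_command(
  rows=[
    {"delta_pos":[0,0,40],"roll":0,"jaw":100},
    {"delta_pos":[0,0,80],"roll":0,"jaw":100},
    {"delta_pos":[0,0,105],"roll":0,"jaw":100},
    {"delta_pos":[0,0,112],"roll":0,"jaw":100},
    {"delta_pos":[0,0,112],"roll":0,"jaw":100},
    {"delta_pos":[0,0,112],"roll":0,"jaw":50},
    {"delta_pos":[0,0,112],"roll":0,"jaw":50},
    {"delta_pos":[0,0,112],"roll":0,"jaw":50},
    {"delta_pos":[0,0,112],"roll":0,"jaw":50},
    {"delta_pos":[0,0,112],"roll":0,"jaw":50},
    {"delta_pos":[0,0,112],"roll":0,"jaw":50},
  ],
)

```text
time_s: 10.87
ee_pos: [437.1, -119.4, 21.3]
ee_rot: [179.9, 0.0, 90.0]
force: [0.5, -0.5, 4.2]
gripper_width: 58.7
gripper_force: 25.0
```

arm_command(
  rows=[
    {"delta_pos":[0,0,-30],"roll":0,"jaw":50},
    {"delta_pos":[0,0,-65],"roll":0,"jaw":50},
    {"delta_pos":[0,0,-95],"roll":0,"jaw":50},
    {"delta_pos":[-15,16,-100],"roll":0,"jaw":50},
    {"delta_pos":[-41,44,-100],"roll":0,"jaw":50},
    {"delta_pos":[-67,72,-100],"roll":0,"jaw":50},
    {"delta_pos":[-93,99,-100],"roll":0,"jaw":50},
    {"delta_pos":[-119,127,-100],"roll":0,"jaw":50},
    {"delta_pos":[-145,155,-100],"roll":0,"jaw":50},
    {"delta_pos":[-165,175,-100],"roll":0,"jaw":50},
    {"delta_pos":[-175,186,-100],"roll":0,"jaw":50},
    {"delta_pos":[-175,186,-70],"roll":0,"jaw":50},
    {"delta_pos":[-175,186,-35],"roll":0,"jaw":50},
    {"delta_pos":[-175,186,-14],"roll":0,"jaw":50},
    {"delta_pos":[-175,186,-10],"roll":0,"jaw":50},
    {"delta_pos":[-175,186,-7],"roll":0,"jaw":50},
    {"delta_pos":[-175,186,-7],"roll":0,"jaw":50},
    {"delta_pos":[-175,186,-7],"roll":0,"jaw":50},
  ],
)

```text
time_s: 12.37
ee_pos: [623.2, -294.7, 29.1]
ee_rot: [179.9, 0.1, 90.0]
force: [0.7, -1.1, -1.4]
gripper_width: 59.2
gripper_force: 25.0
```

arm_command(
  rows=[
    {"delta_pos":[0,0,1.5],"roll":0,"jaw":50},
    {"delta_pos":[0,0,3],"roll":0,"jaw":50},
    {"delta_pos":[0,0,3.5],"roll":0,"jaw":50},
    {"delta_pos":[0,0,3.5],"roll":0,"jaw":50},
  ],
)

```text
time_s: 12.7
ee_pos: [622.9, -294.6, 25.4]
ee_rot: [179.9, 0.0, 90.0]
force: [-0.1, 0.6, 4.6]
gripper_width: 58.8
gripper_force: 25.0
```

arm_command(
  rows=[
    {"delta_pos":[0,0,3.5],"roll":0,"jaw":100},
    {"delta_pos":[0,0,3.5],"roll":0,"jaw":100},
    {"delta_pos":[0,0,3.5],"roll":0,"jaw":100},
    {"delta_pos":[0,0,3.5],"roll":0,"jaw":100},
    {"delta_pos":[0,0,3.5],"roll":0,"jaw":100},
    {"delta_pos":[0,0,-20],"roll":0,"jaw":100},
    {"delta_pos":[0,0,-60],"roll":0,"jaw":100},
    {"delta_pos":[0,0,-95],"roll":0,"jaw":100},
    {"delta_pos":[-7,-20,-125],"roll":0,"jaw":100},
    {"delta_pos":[-71,-236,-125],"roll":0,"jaw":100},
    {"delta_pos":[-71,-236,-125],"roll":0,"jaw":100},
    {"delta_pos":[-71,-236,-125],"roll":0,"jaw":100},
    {"delta_pos":[-71,-236,-125],"roll":0,"jaw":100},
    {"delta_pos":[-71,-236,-125],"roll":0,"jaw":100},
    {"delta_pos":[-71,-236,-125],"roll":0,"jaw":100},
    {"delta_pos":[-71,-236,-125],"roll":0,"jaw":100},
    {"delta_pos":[-71,-236,-125],"roll":0,"jaw":100},
    {"delta_pos":[-71,-236,-125],"roll":0,"jaw":100},
  ],
)

```text
time_s: 14.2
ee_pos: [387.1, -365.4, 149.1]
ee_rot: [179.9, 0.0, 90.0]
force: [0.2, 0.1, -0.1]
gripper_width: 91.4
gripper_force: 0.0
```

```bash
python3 - <<'E'
from h import *
f=cam("wrist"); print("tamper",fit(f,[387,-366],50,90),f["s"]["ee_pos"])
f=cam("top"); print("white",fit(f,[623,-295],45,80))
E
```

```text
tamper (2171, (385.4667053222656, -366.572998046875), 17.95258140563965) [ 387.13833285 -365.37877376  149.14190481]
white (224, (622.818115234375, -292.4888610839844), 30.064786911010742)
```

arm_command(
  rows=[
    {"delta_pos":[-1,-1,40],"roll":0,"jaw":100},
    {"delta_pos":[-1,-1,75],"roll":0,"jaw":100},
    {"delta_pos":[-1,-1,100],"roll":0,"jaw":100},
    {"delta_pos":[-1,-1,106],"roll":0,"jaw":100},
    {"delta_pos":[-1,-1,106],"roll":0,"jaw":60},
    {"delta_pos":[-1,-1,106],"roll":0,"jaw":25},
    {"delta_pos":[-1,-1,106],"roll":0,"jaw":25},
    {"delta_pos":[-1,-1,106],"roll":0,"jaw":25},
    {"delta_pos":[-1,-1,106],"roll":0,"jaw":25},
    {"delta_pos":[-1,-1,106],"roll":0,"jaw":25},
    {"delta_pos":[-1,-1,106],"roll":0,"jaw":25},
    {"delta_pos":[-1,-1,106],"roll":0,"jaw":25},
    {"delta_pos":[-1,-1,106],"roll":0,"jaw":25},
  ],
  squeeze=35,
)

```text
time_s: 15.38
ee_pos: [386.0, -366.6, 43.3]
ee_rot: [179.9, 0.1, 90.0]
force: [0.9, -0.3, -1.0]
gripper_width: 35.4
gripper_force: 35.0
```

arm_command(
  rows=[
    {"delta_pos":[0,0,-20],"roll":0,"jaw":25},
    {"delta_pos":[0,0,-50],"roll":0,"jaw":25},
    {"delta_pos":[0,0,-80],"roll":0,"jaw":25},
    {"delta_pos":[0,0,-95],"roll":0,"jaw":25},
    {"delta_pos":[12,9,-95],"roll":0,"jaw":25},
    {"delta_pos":[32,24,-95],"roll":0,"jaw":25},
    {"delta_pos":[60,44,-95],"roll":0,"jaw":25},
    {"delta_pos":[88,65,-95],"roll":0,"jaw":25},
    {"delta_pos":[116,86,-95],"roll":0,"jaw":25},
    {"delta_pos":[144,106,-95],"roll":0,"jaw":25},
    {"delta_pos":[172,127,-95],"roll":0,"jaw":25},
    {"delta_pos":[200,147,-95],"roll":0,"jaw":25},
    {"delta_pos":[228,168,-95],"roll":0,"jaw":25},
    {"delta_pos":[256,188,-95],"roll":0,"jaw":25},
    {"delta_pos":[284,209,-95],"roll":0,"jaw":25},
    {"delta_pos":[304,224,-95],"roll":0,"jaw":25},
    {"delta_pos":[318,234,-95],"roll":0,"jaw":25},
    {"delta_pos":[324,239,-95],"roll":0,"jaw":25},
    {"delta_pos":[324,239,-95],"roll":0,"jaw":25},
    {"delta_pos":[324,239,-75],"roll":0,"jaw":25},
  ],
)

```text
time_s: 17.05
ee_pos: [626.3, -43.4, 121.1]
ee_rot: [179.6, 0.1, 90.0]
force: [1.0, -0.1, -2.7]
gripper_width: 35.7
gripper_force: 35.0
```

arm_command(
  rows=[
    {"delta_pos":[0,0,25],"roll":0,"jaw":25},
    {"delta_pos":[0,0,48],"roll":0,"jaw":25},
    {"delta_pos":[0,0,60],"roll":0,"jaw":25},
    {"delta_pos":[0,0,65],"roll":0,"jaw":25},
    {"delta_pos":[0,0,67],"roll":0,"jaw":25},
    {"delta_pos":[0,0,67],"roll":0,"jaw":25},
    {"delta_pos":[0,0,67],"roll":0,"jaw":25},
  ],
)

```text
time_s: 17.63
ee_pos: [624.9, -43.0, 52.1]
ee_rot: [179.9, 0.0, 89.9]
force: [1.2, -0.1, -4.1]
gripper_width: 35.6
gripper_force: 35.0
```

arm_command(
  rows=[
    {"delta_pos":[0,0,1.5],"roll":0,"jaw":25},
    {"delta_pos":[0,0,3],"roll":0,"jaw":25},
    {"delta_pos":[0,0,4],"roll":0,"jaw":25},
    {"delta_pos":[0,0,4],"roll":0,"jaw":25},
  ],
)

```text
time_s: 17.97
ee_pos: [624.6, -42.3, 47.3]
ee_rot: [180.0, 0.0, 90.0]
force: [0.1, 0.1, -2.9]
gripper_width: 35.6
gripper_force: 35.0
```

arm_command(
  rows=[
    {"delta_pos":[0,0,0.7],"roll":0,"jaw":25},
    {"delta_pos":[0,0,0.7],"roll":0,"jaw":25},
    {"delta_pos":[0,0,0.7],"roll":0,"jaw":100},
    {"delta_pos":[0,0,0.7],"roll":0,"jaw":100},
    {"delta_pos":[0,0,0.7],"roll":0,"jaw":100},
    {"delta_pos":[0,0,0.7],"roll":0,"jaw":100},
    {"delta_pos":[0,0,0.7],"roll":0,"jaw":100},
    {"delta_pos":[0,0,-30],"roll":0,"jaw":100},
    {"delta_pos":[0,0,-65],"roll":0,"jaw":100},
    {"delta_pos":[0,0,-85],"roll":0,"jaw":100},
    {"delta_pos":[-200,-178,-85],"roll":0,"jaw":100},
    {"delta_pos":[-200,-178,-85],"roll":0,"jaw":100},
    {"delta_pos":[-200,-178,-85],"roll":0,"jaw":100},
    {"delta_pos":[-200,-178,-85],"roll":0,"jaw":100},
    {"delta_pos":[-200,-178,-85],"roll":0,"jaw":100},
    {"delta_pos":[-200,-178,-85],"roll":0,"jaw":100},
    {"delta_pos":[-200,-178,-85],"roll":0,"jaw":100},
    {"delta_pos":[-200,-178,-85],"roll":0,"jaw":100},
    {"delta_pos":[-200,-178,-85],"roll":0,"jaw":100},
  ],
)

```text
time_s: 19.55
ee_pos: [446.0, -242.8, 132.1]
ee_rot: [180.0, -0.0, 89.8]
force: [0.8, 1.0, -0.1]
gripper_width: 91.3
gripper_force: 0.0
```

```bash
python3 - <<'E'
from h import *
f=cam("wrist"); print("lev",fit(f,[446,-242],30,60),f["s"]["ee_pos"])
f=cam("top"); print("tamper",fit(f,[625,-42],70,100))
E
```

```text
lev (4561, (443.3338623046875, -242.1075897216797), 28.907175064086914) [ 445.98188517 -242.80031906  132.10444879]
tamper (196, (623.9364013671875, -41.65901184082031), 18.261144638061523)
```

arm_command(
  rows=[
    {"delta_pos":[0,-2,40],"roll":0,"jaw":100},
    {"delta_pos":[0,-2,80],"roll":0,"jaw":100},
    {"delta_pos":[0,-2,110],"roll":0,"jaw":100},
    {"delta_pos":[0,-2,119],"roll":0,"jaw":100},
    {"delta_pos":[0,-2,119],"roll":0,"jaw":100},
    {"delta_pos":[0,-2,119],"roll":0,"jaw":50},
    {"delta_pos":[0,-2,119],"roll":0,"jaw":50},
    {"delta_pos":[0,-2,119],"roll":0,"jaw":50},
    {"delta_pos":[0,-2,119],"roll":0,"jaw":50},
    {"delta_pos":[0,-2,119],"roll":0,"jaw":50},
    {"delta_pos":[0,-2,119],"roll":0,"jaw":50},
    {"delta_pos":[0,-2,119],"roll":0,"jaw":50},
  ],
)

```text
time_s: 20.65
ee_pos: [444.7, -242.5, 13.9]
ee_rot: [179.9, 0.0, 90.0]
force: [-1.6, 0.3, 5.7]
gripper_width: 57.3
gripper_force: 35.0
```

arm_command(
  rows=[
    {"delta_pos":[0,0,-20],"roll":0,"jaw":50},
    {"delta_pos":[0,0,-55],"roll":0,"jaw":50},
    {"delta_pos":[0,0,-90],"roll":0,"jaw":50},
    {"delta_pos":[0,0,-115],"roll":0,"jaw":50},
    {"delta_pos":[12,7,-120],"roll":0,"jaw":50},
    {"delta_pos":[35,21,-120],"roll":0,"jaw":50},
    {"delta_pos":[65,39,-120],"roll":0,"jaw":50},
    {"delta_pos":[95,57,-120],"roll":0,"jaw":50},
    {"delta_pos":[125,75,-120],"roll":0,"jaw":50},
    {"delta_pos":[155,93,-120],"roll":0,"jaw":50},
    {"delta_pos":[185,111,-120],"roll":0,"jaw":50},
    {"delta_pos":[215,129,-120],"roll":0,"jaw":50},
    {"delta_pos":[245,147,-120],"roll":0,"jaw":50},
    {"delta_pos":[270,162,-120],"roll":0,"jaw":50},
    {"delta_pos":[284,171,-120],"roll":0,"jaw":50},
    {"delta_pos":[290,174,-120],"roll":0,"jaw":50},
    {"delta_pos":[290,174,-120],"roll":0,"jaw":50},
    {"delta_pos":[290,174,-100],"roll":0,"jaw":50},
  ],
)

```text
time_s: 22.15
ee_pos: [620.3, 46.9, 116.1]
ee_rot: [179.6, 0.0, 90.0]
force: [0.7, 0.5, -2.5]
gripper_width: 57.5
gripper_force: 35.0
```

arm_command(
  rows=[
    {"delta_pos":[0,0,30],"roll":0,"jaw":50},
    {"delta_pos":[0,0,60],"roll":0,"jaw":50},
    {"delta_pos":[0,0,82],"roll":0,"jaw":50},
    {"delta_pos":[0,0,89],"roll":0,"jaw":50},
    {"delta_pos":[0,0,92],"roll":0,"jaw":50},
    {"delta_pos":[0,0,92],"roll":0,"jaw":50},
    {"delta_pos":[0,0,92],"roll":0,"jaw":50},
  ],
)

```text
time_s: 22.73
ee_pos: [619.3, 47.1, 22.5]
ee_rot: [179.8, -0.0, 89.9]
force: [0.6, -1.0, -3.2]
gripper_width: 57.6
gripper_force: 35.0
```

arm_command(
  rows=[
    {"delta_pos":[0,0,1.5],"roll":0,"jaw":50},
    {"delta_pos":[0,0,3],"roll":0,"jaw":50},
    {"delta_pos":[0,0,4.5],"roll":0,"jaw":50},
    {"delta_pos":[0,0,4.5],"roll":0,"jaw":50},
  ],
)

```text
time_s: 23.07
ee_pos: [619.0, 47.8, 17.9]
ee_rot: [179.9, -0.0, 90.0]
force: [-0.7, -0.1, 4.3]
gripper_width: 57.6
gripper_force: 35.0
```

arm_command(
  rows=[
    {"delta_pos":[0,0,4.5],"roll":0,"jaw":85},
    {"delta_pos":[0,0,4.5],"roll":0,"jaw":85},
    {"delta_pos":[0,0,4.5],"roll":0,"jaw":85},
    {"delta_pos":[0,0,4.5],"roll":0,"jaw":85},
    {"delta_pos":[0,0,4.5],"roll":0,"jaw":85},
    {"delta_pos":[0,0,-25],"roll":0,"jaw":85},
    {"delta_pos":[0,0,-60],"roll":0,"jaw":85},
    {"delta_pos":[0,0,-100],"roll":0,"jaw":85},
    {"delta_pos":[0,0,-180],"roll":0,"jaw":85},
    {"delta_pos":[0,0,-180],"roll":0,"jaw":85},
    {"delta_pos":[0,-270,-220],"roll":0,"jaw":85},
    {"delta_pos":[0,-270,-220],"roll":0,"jaw":85},
    {"delta_pos":[0,-270,-220],"roll":0,"jaw":85},
    {"delta_pos":[0,-270,-220],"roll":0,"jaw":85},
    {"delta_pos":[0,-270,-220],"roll":0,"jaw":85},
    {"delta_pos":[0,-270,-220],"roll":0,"jaw":85},
    {"delta_pos":[0,-270,-220],"roll":0,"jaw":85},
    {"delta_pos":[0,-270,-220],"roll":0,"jaw":85},
    {"delta_pos":[0,-270,-220],"roll":0,"jaw":85},
  ],
)

```text
time_s: 24.65
ee_pos: [347.9, 47.8, 237.2]
ee_rot: [179.8, -0.0, 90.0]
force: [0.2, -0.1, 1.0]
gripper_width: 77.5
gripper_force: 0.0
```

```bash
python3 - <<'E'
from h import *
f=cam("top"); cv2.imwrite("pics/top1.png",f["img"])
for k,c,lo,hi in(("lev",(619,47),30,60),("tamper",(624,-42),70,100),("white",(623,-294),45,80),("yellow",(631,-205),45,80),("shaker",(624,191),70,105)): print(k,fit(f,c,lo,hi))
E
```

```text
lev (478, (617.9931030273438, 49.23198699951172), 28.709028244018555)
tamper (193, (624.3507080078125, -41.60615921020508), 18.1529598236084)
white (226, (622.0494384765625, -292.2714538574219), 30.228944778442383)
yellow (210, (630.7228393554688, -204.54440307617188), 30.89725112915039)
shaker (565, (623.695556640625, 191.30224609375), 31.419214248657227)
```

View pics/top1.png

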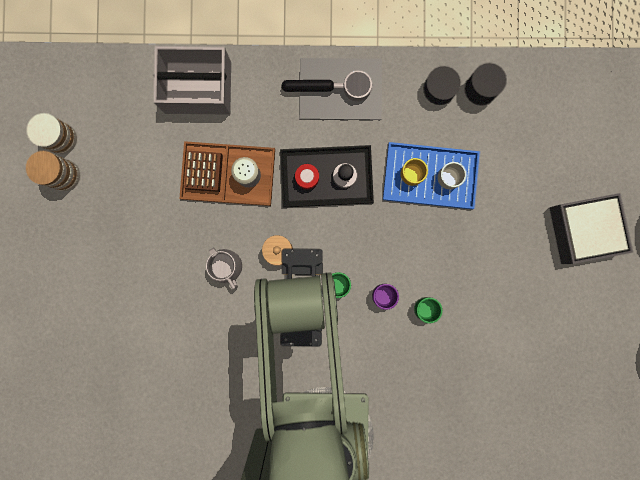

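The view shows the shaker (245,170) in the caddy bay, the leveller (307,176) and tamper (345,175) in the black tray, and the cups (414,172) and (453,175) in the blue tray. All stand upright, and the jug (222,266) and jar (277,250) are where they began.

```bash
python3 -c "
from workcell import env
print(env.job_done())"
```

```text
the job is handed in; nothing more can be done
None
```

All five things stand upright in their trays, the jug and jar are where they were in the last top view, and the job is handed in; no verdict was returned.

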